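# Level the dish stage with its sprung foot knob and hold it

### The job

Level the black dish stage: press the raised end of its hinged spirit level down until it snaps flat and stays down, then grip the round knob of the levelling foot, press it down against its spring so the foot stands on the base, and turn it until the bubble rests midway between the two black lines. Finish while still holding the knob pressed down with the bubble centred (let go and the stage springs up), and leave the other things on the bench in place.

Things in the scene. Friction and masses are not known exactly. Their poses are not given: they have to be found in the camera images.
- base: Grey base plate of the levelling stage, fixed to the bench, 200 (x) x 300 (y) x 12 mm (z); origin at the centre of its underside, axes along its sides, z up. Positions below called 'base x, y, z' are in this frame. The knob stands at base x -20, y 75 mm; the spirit level lies along y at base x 50 mm.
- stage: Black stage plate, 180 x 285 x 8 mm, hinged on the base; origin on the hinge line (base y -125, z 42 mm, the height varying by up to 1 mm), hinge along x, plate towards +y, top 8 mm above origin. Springs hold its +y side up by 0.04 rad; level, its top is 50 mm over the bench. A dish 68 mm wide, top 26 mm over the origin plane, is fixed on it at base x -35, y -40 mm.
- level_arm (a joint): Hinge of the spirit level, an aluminium bar 160 long, 26 wide, 18 mm high along base y. 0 = sprung up, its -y end raised by 0.45 rad; grows as that end is pressed down; 0.45 = flat on the stage. Pressing takes 1 to 3 N at the end, 8 to 10 N near 0.38; past 0.41 a spring catch at its tip snaps over and keeps it flat. Pivot at base x 50, y 30, z 64 mm (stage level).
- level_end (a point): Middle of the upper face of the black thumb pad (30 x 26 mm) on the free end of the spirit level, where it is pressed. With the level flat this point is at base x 50, y -108, z 79 mm (within 2 mm); sprung up it is about 60 mm higher and 20 mm nearer the pivot.
- vial_mid (a point): Middle of the green vial (70 mm long, 16 mm wide, along the bar) on top of the spirit level, midway between its two black lines, which are 18 mm apart. Its y axis runs along the vial towards the knob's side (base +y).
- bubble_mid (a point): Middle of the pale bubble (12 mm long), which moves along the vial towards the higher end, up to 25 mm either way, about 10 mm per 0.01 rad of stage tilt, and takes about 2 s to rest. With the level down and the knob not pressed it lies at the +y (knob) end; with the knob pressed at first it lies 5 to 16 mm from the middle on the -y side.
- knob: Round ribbed black knob, 40 mm diameter, 32 mm high, above a grey flange 58 mm wide, 5 mm thick; origin on its axis at the flange's underside (knob unpressed), z up. Untouched, the flange's upper face is 78 mm over the bench. Clockwise from above screws the foot out, raising that side 1.9 mm per rad; the bubble goes 9 mm per rad to +y. It needs 0.5 to 1.6 rad, takes 0.05 N m and stays as turned.
- knob_press (a joint): How far the knob is pushed into its own spring, m: 0 = not, 0.008 = to its stop. Pressed, the knob first goes down with the stage by 7 to 12 mm (about 5 N) until the foot under it stands on the base; only then, from about 7 N, does this spring give, to about 14 N at the stop. More than 0.001 counts as pressed.
- tip_box: Bystander: closed tip box, 85 x 120 x 57 mm, right of the stage; origin at the centre of its underside.
- tube: Bystander: standing capped tube, 30 mm diameter, 115 mm high, left of the stage; origin at the centre of its underside.
- reagent: Bystander: amber bottle, 64 mm diameter, 130 mm high, beyond the stage; origin at the centre of its underside.
- beaker: Bystander: glass beaker, 68 mm diameter, 85 mm high, beyond the stage; origin at the centre of its underside.
- dishes: Bystander: stack of three clear dishes, 88 mm diameter, 44 mm high, to the left; origin at the centre of its underside.
- spatula: Bystander: spatula 160 mm long lying on the bench on the robot's side of the stage.
- timer: Bystander: white box, 60 x 75 x 22 mm, on the robot's side of the stage; origin at the centre of its underside.

How it is judged:
By the outcome, as a careful person would: the job done as asked, in the order asked, and still so for the second after the job is handed in, while the arm keeps its last pose, push and grip.
It also fails if it takes over 64 s, if anything falls off the work surface, if the arm or the gripper's body presses on something with over 40 N, if the wrist force passes 120 N, or if a joint passes its speed limit or range.

### The arm

A 6-joint arm with a two-finger parallel gripper is mounted at the origin on the work surface. World frame = base frame: x ahead of the robot, y to its left, z up, the work surface at z = 0. Lengths are in m, angles in rad, forces in N, time in s.
With the tool pointing down it reaches from about 0.35 to 0.775 m from the base axis. Payload 5.5 kg.
Tool frame: the origin (TCP) lies on the centre line of the jaws, within the pads' length; the fingertips stand 19 mm ahead of it and the grasp point (between the pads) is the TCP; z points along the fingers, x is the direction in which the jaws open and shut, and the axes are right-handed (so a half turn about z gives the same grasp; the last joint's range is limited). The gripper opens to 85 mm and grips with 20 to 120 N. Pads are 22 mm wide; open, the fingers measure 114 mm over their backs; the gripper's body (76 mm by 85 mm) begins 54 mm behind the grasp point. The pads swing forward as they close: fully open they stand 13 mm farther back than shut.
Start: joints at [-1.357, 0.313, 0.046, 1.304, 0, 1.431], TCP at [0.199, -0.539, 0.25] pointing down, gripper open.
Joint ranges: [-2.76, 2.76], [-0.86, 1.69], [-1.03, 1.26], [-2.2, 2.34], [-1.47, 1.5], [-3.14, 3.14]. Speed limits (rad/s): [2.57, 2.57, 3.14, 3.14, 3.14, 3.14].

### API

Orientations are given as a 3x3 rotation matrix whose columns are the frame's x, y, z axes.
In Python, from station import * gives the robot as it stands.
- The arm moves only by the tool apply_moves, never from a script. Its arguments are lists of equal length, an entry for each row: "claw": the opening in per cent of the stroke, from 0 (shut) to 100 (fully open); "dp": the shift along the tool's x, y, z in mm, a list of three; "twist": the turn about the tool's z in rad. In form: {"claw": [claw, ...], "dp": [[tx, ty, tz], ...], "twist": [twist, ...]}. A call has exactly 5 rows; each row is the pose to reach, as a shift and turn from the pose commanded when the call began, along the tool's axes at that moment; what a row does not reach only later rows make up. A row lasts 1/10 s, in which the tool goes at most 50 mm and 8.59 degrees, less where a joint would pass 70% of its speed; a pose out of reach is approached as far as the arm can. A call with a gripper value outside its range is refused whole. The fingers move at their own pace and stop on an object; "force" is the grip in N (left out, the last holds). Time passes only in rows, so rows that repeat a pose let the fingers close, or fill a call up. It gives the time, the measured TCP pose, the force and the opening at its end, in the units of the state.
- get_obs(): the state, without advancing time (a new reading comes with each control period).
- snapshot(name): name is "scene" or "top" or "wrist"; returns the picture (384x512x3 uint8, red, green, blue); there is no depth.
- camera_info(name): a dict with "fx", "fy", "cx", "cy" (pixels), "world_from_camera" (4x4, takes a point from camera to world coordinates); the wrist camera has in their place "tool_from_camera" (4x4, takes a point from camera to tool coordinates, whose origin is the TCP and whose axes are the tool frame's). Camera axes: x right, y down, z forward; pixel columns grow to the right and rows downward; lengths in m; the calibration is good to about 2 mm. A picture is of the moment at which its call begins: read the wrist's pose just before it. camera_info takes no time and is no camera call.
- job_done(): hands the job in, once; it reports no verdict.
The state is a dict: "time_s": time; "joints": joint angles; "qd": joint speeds; "effort": joint torques, N m; "ee_pos": TCP position; "tcp_rot": TCP orientation; "contact_force": force on the tool from outside, world axes, zero at the start; "moment": the same for the moment, N m; "grip_width": opening from 0.0 (shut) to 1.0 (fully open).
Only numpy, scipy, OpenCV 4.12 (cv2) and the standard library are available. Lean on these libraries where they do the work, as an engineer would, in place of code of your own. Each camera call takes 0.05 s, during which the arm holds its last target.

## Working session

There is one attempt and no reset: what is moved stays moved. The work goes in short steps, Python scripts to look and compute and a tool call to move; the robot and the scene stay as the last step left them, time stands still between calls to the robot, and variables do not carry over. Pictures are saved under pics/ and viewed, and the job is handed in when it is done.

Besides the shell and the picture viewer there is one more tool, called after "Emit:" as name(argument=value, ...), one argument or row to a line, values as JSON. apply_moves: Moves the arm, as the interface text tells. Its arguments: {"type":"object","properties":{"claw":{"type":"array","items":{"type":"number"}},"dp":{"type":"array","items":{"type":"array","items":{"type":"number"}}},"twist":{"type":"array","items":{"type":"number"}},"force":{"type":"number"}},"required":["claw","dp","twist"]}

```bash
ls; mkdir -p pics
python3 - <<'E'
from station import *
import cv2,numpy as np
o=get_obs(); print(o)
for n in ["scene","top"]:
    im=snapshot(n); cv2.imwrite(f"pics/{n}0.png",im[:,:,::-1]); print(n,camera_info(n))
print(camera_info("wrist"))
E
```

```text
pics
{'time_s': 0.0, 'joints': array([-1.35660194e+00,  3.13979429e-01,  4.49588959e-02,  1.30363314e+00,
        2.37438490e-06,  1.43121143e+00]), 'qd': array([ 1.70522514e-05, -8.67770344e-05,  3.93430396e-04,  2.90482578e-04,
       -4.80132676e-05, -2.43826518e-03]), 'effort': array([-4.75561239e-05, -4.80627394e+01,  2.98533136e+01,  1.95155467e-02,
       -1.43738439e-04,  9.92702454e-08]), 'ee_pos': array([ 0.19909853, -0.53889677,  0.24941259]), 'tcp_rot': array([[ 3.46445139e-01, -9.38070153e-01, -3.92477554e-04],
       [-9.38068432e-01, -3.46445263e-01,  1.81540500e-03],
       [-1.83894924e-03, -2.60767436e-04, -9.99998275e-01]]), 'contact_force': array([ 0.68095525, -1.48127262,  0.57835542]), 'moment': array([0.00122403, 0.00678522, 0.00744136]), 'grip_width': 0.998131882260989}
scene {'fx': 372.6331187734566, 'fy': 372.6331187734566, 'cx': 260.10907589454786, 'cy': 190.5899443272192, 'world_from_camera': array([[ 0.63295912,  0.64628555, -0.42623671,  1.03962634],
       [ 0.77413514, -0.52209439,  0.35795564, -0.30441121],
       [ 0.00880576, -0.5565361 , -0.8307767
[... 216 characters left out ...]
.00597053, -0.9947035 ,  0.10261241,  0.45985862],
       [-0.99997353, -0.00636558, -0.00352285,  0.09999044],
       [ 0.00415738, -0.10258866, -0.99471518,  1.28428318],
       [ 0.        ,  0.        ,  0.        ,  1.        ]])}
{'fx': 345.5361997687185, 'fy': 345.5361997687185, 'cx': 250.07478363365001, 'cy': 194.76141377336276, 'tool_from_camera': array([[ 9.99999555e-01, -4.20848134e-04, -8.44875204e-04,
        -1.44906644e-04],
       [ 6.69026995e-04,  9.47442379e-01,  3.19925758e-01,
        -8.18312689e-02],
       [ 6.65830415e-04, -3.19926180e-01,  9.47442239e-01,
        -1.23133891e-01],
       [ 0.00000000e+00,  0.00000000e+00,  0.00000000e+00,
         1.00000000e+00]])}
```

View pics/scene0.png

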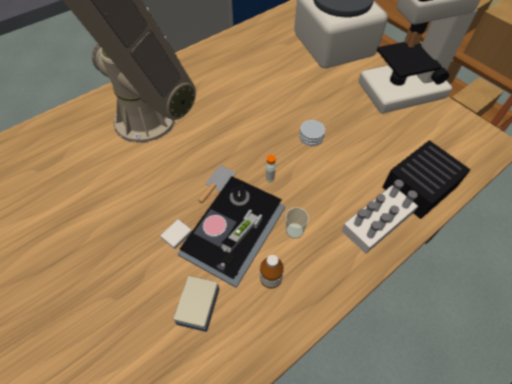

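View pics/top0.png

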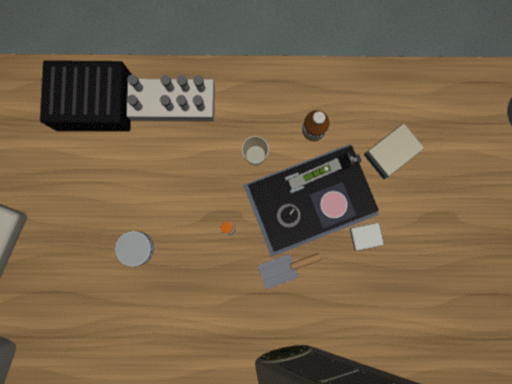

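The top view shows the stage at about (312,200), the knob at (289,215), the level running from (290,183) to (350,158), and the dish at (333,204). I'll zoom in.

```bash
cat > h.py <<'E'
from station import *
import cv2,numpy as np
def ray(ci,uv):
    W=np.array(ci["world_from_camera"]); d=np.array([(uv[0]-ci["cx"])/ci["fx"],(uv[1]-ci["cy"])/ci["fy"],1.])
    return W[:3,3],W[:3,:3]@d
def onplane(ci,uv,z):
    o,d=ray(ci,uv); return o+d*(z-o[2])/d[2]
def wcam():
    o=get_obs(); ci=dict(camera_info("wrist")); T=np.eye(4);T[:3,:3]=o["tcp_rot"];T[:3,3]=o["ee_pos"]
    ci["world_from_camera"]=T@np.array(ci["tool_from_camera"]); return o,ci
def proj(ci,p):
    W=np.linalg.inv(np.array(ci["world_from_camera"])); q=W[:3,:3]@p+W[:3,3]
    return np.array([ci["fx"]*q[0]/q[2]+ci["cx"],ci["fy"]*q[1]/q[2]+ci["cy"]])
E
python3 - <<'E'
import cv2
im=cv2.imread("pics/top0.png")[135:265,235:390]
cv2.imwrite("pics/top0z.png",cv2.resize(im,None,fx=5,fy=4.6,interpolation=cv2.INTER_CUBIC)[:600] if 0 else cv2.resize(im,None,fx=4.6,fy=4.6,interpolation=cv2.INTER_CUBIC))
im=cv2.imread("pics/scene0.png")[165:290,170:320]
cv2.imwrite("pics/scene0z.png",cv2.resize(im,None,fx=4.6,fy=4.6,interpolation=cv2.INTER_CUBIC))
E
```

```text
(no output)
```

View pics/top0z.png

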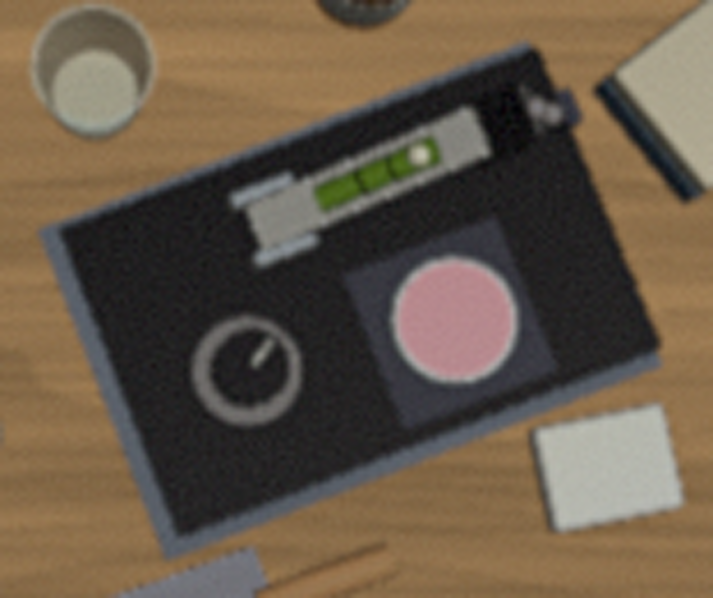

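View pics/scene0z.png

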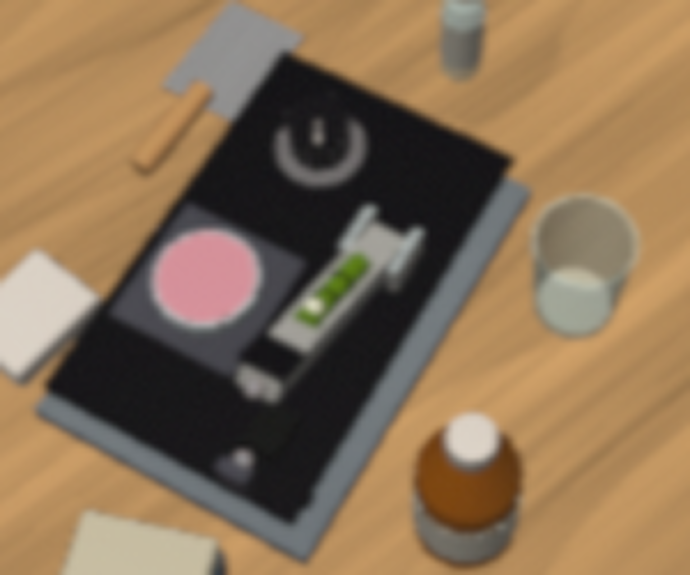

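The crop shows the base corners at about (42,232) and (170,556), the dish centre at (455,320), the flange centre at (247,370), and the thumb pad at (507,120).

Run:
```python
from h import *
im=cv2.imread("pics/top0.png"); ci=camera_info("top")
hsv=cv2.cvtColor(im,cv2.COLOR_BGR2HSV)
m=((hsv[...,0]>165)|(hsv[...,0]<5))&(hsv[...,1]>50)&(hsv[...,2]>120); m=m.astype(np.uint8)
m[:, :300]=0; m[:,370:]=0
c=max(cv2.findContours(m,0,2)[0],key=cv2.contourArea); (x,y),r=cv2.minEnclosingCircle(c); print("dish",x,y,r)
D=onplane(ci,(x,y),0.070)
f=lambda u,v:(235+(u+.5)/4.6-.5,135+(v+.5)/4.6-.5)
K=onplane(ci,f(247,370),0.078)
A=onplane(ci,f(42,232),.012);B=onplane(ci,f(170,556),.012)
C=onplane(ci,f(660,365),.012)
print(D,K,A,B,np.linalg.norm(A-B),np.linalg.norm(C-B))
# yaw: K-D base = (15,115)
v=(K-D)[:2]; print("yaw KD",np.arctan2(v[1],v[0])-np.arctan2(115,15))
v=(A-B)[:2]; print("yaw AB",np.arctan2(v[1],v[0]))
# fit rigid from points
P=np.array([[-35,-40],[-20,75],[100,150],[-100,150]])/1e3; Q=np.array([D,K,A,B])[:,:2]
pm,qm=P.mean(0),Q.mean(0); H=(P-pm).T@(Q-qm); th=np.arctan2(H[0,1]-H[1,0],H[0,0]+H[1,1])
R=np.array([[np.cos(th),-np.sin(th)],[np.sin(th),np.cos(th)]]); t=qm-R@pm
print("th",th,"t",t,"res",(P@R.T+t-Q)*1e3)
for n,p in dict(pad=(50,-88),padflat=(50,-108),knob=(-20,75)).items(): print(n,R@(np.array(p)/1e3)+t)
```

```text
dish 333.34564208984375 204.0570526123047 11.891741752624512
[ 0.564479   -0.07430972  0.07      ] [0.5360985  0.03740093 0.078     ] [0.6175659  0.14983786 0.012     ] [0.43635314 0.07673442 0.012     ] 0.19540260889763902 0.2953894821459628
yaw KD 0.3784927591903626
yaw AB 0.38344449049191714
th 0.38125413381334033 t [ 0.58254897 -0.0252046 ] res [[ 0.46641048 -1.04580304]
 [-0.01986604 -0.43232805]
 [ 1.99021795  1.39582752]
 [-2.43676239  0.08230358]]
pad [ 0.66170238 -0.08828185]
padflat [ 0.66914407 -0.10684582]
knob [0.53607864 0.03696861]
```

Emit:
apply_moves(
  claw=[50,20,0,0,0],
  dp=[
    [-18,-41,0],
    [-36,-82,0],
    [-54,-123,0],
    [-72,-164,0],
    [-90,-205,0],
  ],
  twist=[-0.14,-0.28,-0.42,-0.56,-0.7],
)

```text
time_s: 0.6
ee_pos: [0.3611, -0.3824, 0.2499]
tcp_rot: [[0.872, -0.49, -0.0], [-0.49, -0.872, 0.001], [-0.001, -0.0, -1.0]]
contact_force: [0.6, -0.5, 0.9]
grip_width: 0.142
```

```bash
cat > go.py <<'E'
import sys
from h import *
# target world x,y,z,yaw
t=np.array([float(a) for a in sys.argv[1:4]]); yaw=float(sys.argv[4])
o=get_obs(); R=o["tcp_rot"]; d=R.T@(t-o["ee_pos"])*1e3
cy=np.arctan2(R[1,0],R[0,0]); tw=(cy-yaw+np.pi/1)%(2*np.pi)-np.pi
print("t",o["time_s"],"pos",o["ee_pos"].round(4),"yaw",cy.round(3),"q",np.round(o["joints"],3),"F",o["contact_force"].round(1),"g",o["grip_width"])
print("dp",d.round(1),"twist",round(tw,3))
E
python3 go.py .662 -.088 .25 .381
```

```text
t 0.6 pos [ 0.3611 -0.3824  0.2499] yaw -0.512 q [-0.967  0.219 -0.081  1.272  0.     1.116] F [ 0.6 -0.5  0.9] g 0.14190719419790604
dp [ 118.2 -404.    -0. ] twist -0.893
```

Emit:
apply_moves(
  claw=[0,0,0,0,0],
  dp=[
    [12,-40,0],
    [24,-81,0],
    [36,-122,0],
    [48,-163,0],
    [60,-204,0],
  ],
  twist=[-0.1,-0.2,-0.3,-0.4,-0.5],
)

```text
time_s: 1.1
ee_pos: [0.5142, -0.2347, 0.2499]
tcp_rot: [[1.0, -0.013, -0.001], [-0.013, -1.0, 0.0], [-0.001, -0.0, -1.0]]
contact_force: [1.2, -0.5, -0.1]
grip_width: -0.004
```

```bash
python3 go.py .662 -.088 .25 .381
```

```text
t 1.1 pos [ 0.5142 -0.2347  0.2499] yaw -0.013 q [-0.57   0.295  0.02   1.296 -0.     1.013] F [ 1.2 -0.5 -0.1] g -0.004289406390837744
dp [ 1.459e+02 -1.486e+02 -1.000e-01] twist -0.394
```

Emit:
apply_moves(
  claw=[0,0,0,0,0],
  dp=[
    [30,-30,0],
    [62,-62,0],
    [95,-95,0],
    [124,-126,0],
    [146,-148,0],
  ],
  twist=[-0.08,-0.16,-0.24,-0.32,-0.39],
)

```text
time_s: 1.6
ee_pos: [0.6631, -0.0883, 0.2494]
tcp_rot: [[0.929, 0.369, -0.001], [0.369, -0.929, 0.001], [-0.001, -0.001, -1.0]]
contact_force: [1.0, -0.9, 0.7]
grip_width: 0.002
```

```bash
python3 - <<'E'
from h import *
o,ci=wcam(); im=snapshot("wrist"); cv2.imwrite("pics/w1.png",im[:,:,::-1]); np.save("w1.npy",ci["world_from_camera"])
cv2.imwrite("pics/top1.png",snapshot("top")[:,:,::-1])
print(o["ee_pos"],o["tcp_rot"])
E
python3 go.py .662 -.088 .25 .381
```

```text
[ 0.66305746 -0.08833783  0.2494148 ] [[ 9.29463393e-01  3.68913343e-01 -8.63532012e-04]
 [ 3.68913837e-01 -9.29463464e-01  5.00830953e-04]
 [-6.17858234e-04 -7.84072945e-04 -9.99999502e-01]]
t 1.7 pos [ 0.6638 -0.0873  0.2486] yaw 0.379 q [-2.510e-01  5.080e-01  3.340e-01  1.398e+00  1.000e-03  9.410e-01] F [ 0.9  0.6 -0.4] g -0.004392242334637449
dp [-1.9 -0.  -1.4] twist -0.002
```

View pics/w1.png

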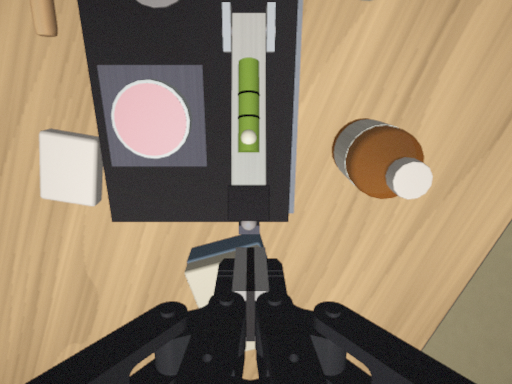

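The wrist picture shows the bar upright at column 249. The black pad is at (248,203), the catch at (249,226), and the closed fingers sit below at (250,265).

Run:
```python
from h import *
ci=dict(camera_info("wrist")); ci["world_from_camera"]=np.load("w1.npy")
p=onplane(ci,(248,203),.137); print("pad",p)
th=.381;R=np.array([[np.cos(th),-np.sin(th)],[np.sin(th),np.cos(th)]]);t=np.array([.5825,-.0252])
f=lambda q:(R.T@(np.array(q)[:2]-t)*1e3).round(1)
print("pad base",f(p)); 
for h in(.13,.145): print(f(onplane(ci,(248,203),h)))
print("corners",[f(onplane(ci,u,.138)) for u in [(228,186),(270,186),(228,220),(271,219)]])
print("catch",f(onplane(ci,(249,226),.08)), "dish",f(onplane(ci,(150,119),.07)))
print("barends top",f(onplane(ci,(249,14),.085)))
```

```text
pad [ 0.66218592 -0.09197768  0.137     ]
pad base [ 49.1 -91.6]
[ 49.1 -94.2]
[ 49.2 -88.7]
corners [array([ 35. , -78.4]), array([ 64.8, -78.5]), array([  34.4, -104.5]), array([  65.9, -103.8])]
catch [  49.5 -134.8] dish [-35.3 -38.7]
barends top [50.3 39.6]
```

Emit:
apply_moves(
  claw=[0,0,0,0,0],
  dp=[
    [-1,-1,20],
    [-2,-2,45],
    [-2,-2,65],
    [-2,-2,77],
    [-2,-2,82],
  ],
  twist=[0,0,0,0,0],
)

```text
time_s: 2.2
ee_pos: [0.658, -0.0901, 0.1666]
tcp_rot: [[0.932, 0.363, -0.003], [0.363, -0.932, 0.0], [-0.002, -0.002, -1.0]]
contact_force: [1.0, -0.3, 0.1]
grip_width: -0.001
```

Emit:
apply_moves(
  claw=[0,0,0,0,0],
  dp=[
    [0,1,4],
    [0,2,8],
    [0,4,13],
    [0,6,18],
    [0,8,23],
  ],
  twist=[0,0,0,0,0],
)

```text
time_s: 2.7
ee_pos: [0.6629, -0.0976, 0.1457]
tcp_rot: [[0.931, 0.364, 0.002], [0.364, -0.931, -0.001], [0.001, 0.001, -1.0]]
contact_force: [0.9, -0.9, 2.6]
grip_width: 0.0
```

```bash
python3 - <<'E'
from h import *
o,ci=wcam(); im=snapshot("wrist"); cv2.imwrite("pics/w2.png",im[:,:,::-1])
E
python3 go.py .6684 -.1031 .098 .381
```

```text
t 2.75 pos [ 0.6625 -0.0977  0.1445] yaw 0.373 q [-0.266  0.54   0.132  1.162 -0.     0.932] F [0.3 1.  1.6] g 0.0015247237183289913
dp [ 3.5  7.2 46.6] twist -0.008
```

View pics/w2.png

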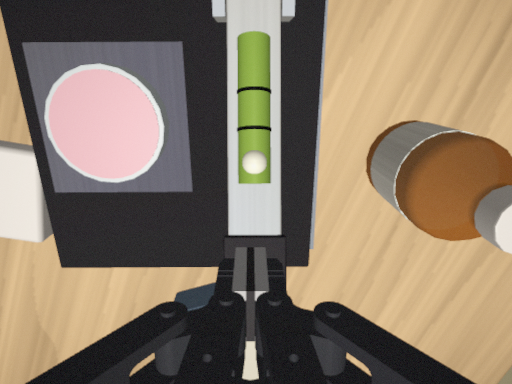

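The fingertips are on the pad at (250,248), and the upward force is about 2 N. I'll keep pressing along the arc.

Emit:
apply_moves(
  claw=[0,0,0,0,0],
  dp=[
    [1,2,7],
    [2,3,14],
    [3,4,21],
    [3,5,28],
    [3,6,35],
  ],
  twist=[0,0,0,0,0],
)

```text
time_s: 3.25
ee_pos: [0.6675, -0.1019, 0.1099]
tcp_rot: [[0.931, 0.364, 0.001], [0.364, -0.931, -0.001], [0.0, 0.001, -1.0]]
contact_force: [-2.2, -0.4, 17.3]
grip_width: -0.0
```

```bash
python3 go.py .6684 -.1031 .098 .381
```

```text
t 3.25 pos [ 0.6675 -0.1019  0.1099] yaw 0.373 q [-0.27   0.572  0.097  1.095 -0.     0.928] F [-2.2 -0.4 17.3] g -0.0004379214770104911
dp [ 0.4  1.5 11.9] twist -0.008
```

Emit:
apply_moves(
  claw=[0,0,0,0,0],
  dp=[
    [0,0,2],
    [0,1,4],
    [0,1,6],
    [0,1,8],
    [0,1,10],
  ],
  twist=[0,0,0,0,0],
)

```text
time_s: 3.75
ee_pos: [0.6679, -0.1029, 0.1009]
tcp_rot: [[0.931, 0.364, 0.001], [0.364, -0.931, -0.001], [0.001, 0.001, -1.0]]
contact_force: [-0.2, -2.5, 5.1]
grip_width: -0.002
```

```bash
python3 - <<'E'
from h import *
o,ci=wcam(); im=snapshot("wrist"); cv2.imwrite("pics/w3.png",im[:,:,::-1])
E
python3 go.py .6684 -.1031 .098 .381
```

```text
t 3.8 pos [ 0.6677 -0.1028  0.1002] yaw 0.373 q [-0.271  0.579  0.084  1.076 -0.     0.927] F [0.9 0.3 0.5] g -0.0004949287354354421
dp [0.5 0.6 2.2] twist -0.008
```

View pics/w3.png

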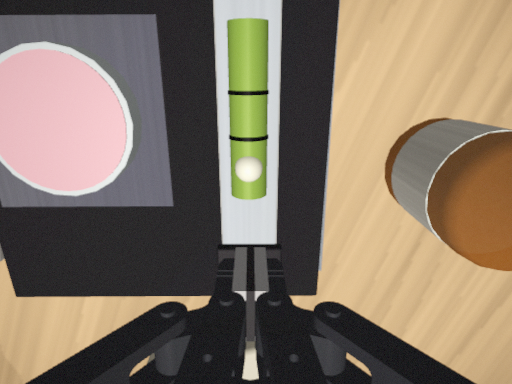

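The force fell from 17 N to about 0.5 N, so the catch has probably snapped. I'll press a little more to be sure.

Emit:
apply_moves(
  claw=[0,0,0,0,0],
  dp=[
    [0,0,1],
    [0,0,2],
    [0,0,3],
    [0,0,4],
    [0,0,4],
  ],
  twist=[0,0,0,0,0],
)

```text
time_s: 4.3
ee_pos: [0.6678, -0.1027, 0.0979]
tcp_rot: [[0.931, 0.364, 0.001], [0.364, -0.931, -0.001], [0.001, 0.001, -1.0]]
contact_force: [-2.7, -1.1, 10.8]
grip_width: -0.0
```

Emit:
apply_moves(
  claw=[0,0,0,0,0],
  dp=[
    [0,0,-8],
    [0,0,-25],
    [0,0,-50],
    [0,0,-75],
    [0,0,-90],
  ],
  twist=[0,0,0,0,0],
)

```text
time_s: 4.8
ee_pos: [0.6677, -0.1021, 0.1877]
tcp_rot: [[0.931, 0.365, 0.001], [0.365, -0.931, 0.001], [0.001, -0.0, -1.0]]
contact_force: [0.1, -0.4, 0.1]
grip_width: -0.002
```

```bash
python3 - <<'E'
from h import *
o,ci=wcam(); im=snapshot("wrist"); cv2.imwrite("pics/w4.png",im[:,:,::-1]); np.save("w4.npy",ci["world_from_camera"])
E
python3 go.py .536 .037 .20 2.14
```

```text
t 4.85 pos [ 0.6686 -0.1023  0.1901] yaw 0.373 q [-2.710e-01  5.310e-01  2.290e-01  1.265e+00  1.000e-03  9.270e-01] F [0.3 0.2 1.4] g -0.003089358078839986
dp [ -72.6 -178.1  -10.5] twist -1.767
```

View pics/w4.png

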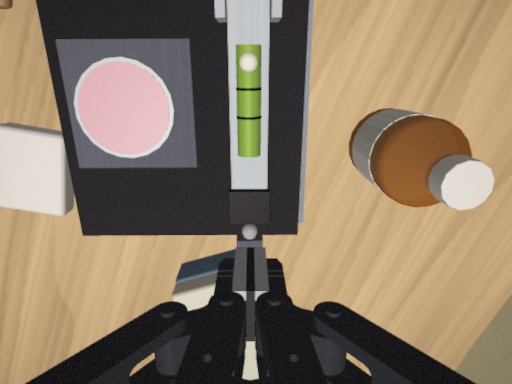

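The bubble has moved to the +y end at (249,62), with the lines at rows 88 and 117. The level is therefore latched flat. Next I'll go to the knob and open the gripper.

Emit:
apply_moves(
  claw=[0,50,100,100,100],
  dp=[
    [-14,-35,-10],
    [-28,-70,-10],
    [-42,-106,-10],
    [-57,-142,-10],
    [-72,-178,-10],
  ],
  twist=[-0.14,-0.28,-0.42,-0.56,-0.7],
)

```text
time_s: 5.35
ee_pos: [0.5336, 0.0383, 0.195]
tcp_rot: [[0.472, 0.881, -0.002], [0.881, -0.472, 0.001], [-0.0, -0.002, -1.0]]
contact_force: [-0.2, 0.6, 0.2]
grip_width: 0.679
```

Emit:
apply_moves(
  claw=[100,100,100,100,100],
  dp=[
    [0,0,0],
    [0,0,0],
    [0,0,0],
    [0,0,0],
    [0,0,0],
  ],
  twist=[-0.14,-0.28,-0.42,-0.56,-0.73],
)

```text
time_s: 5.85
ee_pos: [0.5347, 0.0375, 0.1951]
tcp_rot: [[-0.217, 0.976, -0.002], [0.976, 0.217, 0.001], [0.001, -0.002, -1.0]]
contact_force: [0.1, 0.0, 0.0]
grip_width: 0.999
```

```bash
python3 - <<'E'
from h import *
o,ci=wcam(); im=snapshot("wrist"); cv2.imwrite("pics/w5.png",im[:,:,::-1]); np.save("w5.npy",ci["world_from_camera"])
cv2.imwrite("pics/top5.png",snapshot("top")[:,:,::-1])
a=cv2.imread("pics/top5.png")[135:265,235:390]; cv2.imwrite("pics/top5z.png",cv2.resize(a,None,fx=4.6,fy=4.6,interpolation=2))
ci4=dict(camera_info("wrist")); ci4["world_from_camera"]=np.load("w4.npy"); print("vial",onplane(ci4,(248.5,102.5),.092))
E
python3 go.py .536 .037 .20 1.8
```

```text
vial [ 0.64140214 -0.03880642  0.092     ]
t 5.95 pos [0.5349 0.0374 0.1952] yaw 1.784 q [-0.08   0.263 -0.159  1.151  0.    -0.293] F [ 0.2 -0.  -0.4] g 1.0002704217051657
dp [-0.6  1.  -4.8] twist -0.016
```

View pics/w5.png

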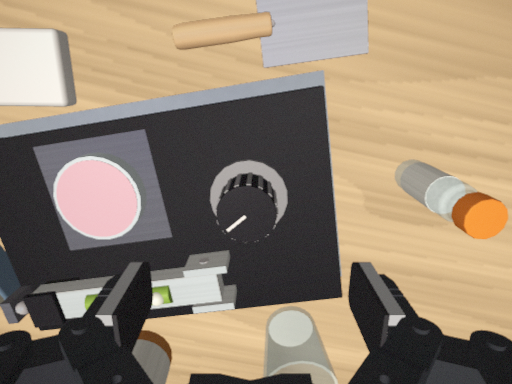

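View pics/top5z.png

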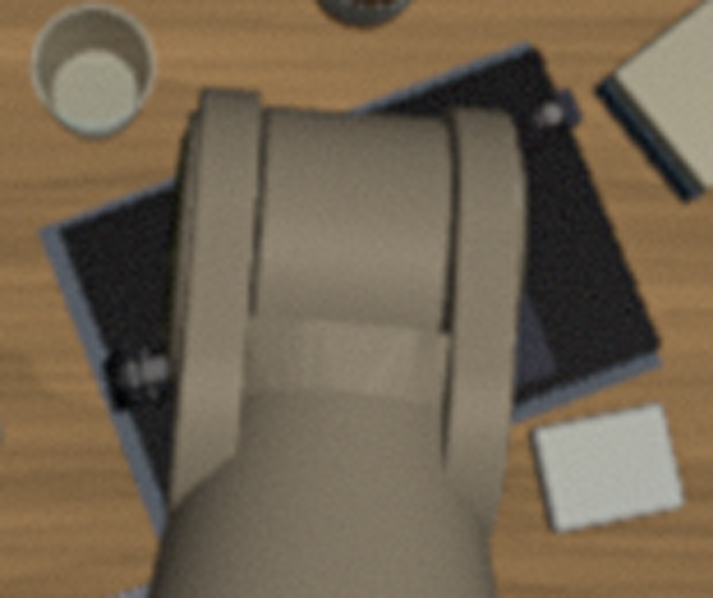

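The top view is blocked by the arm. The wrist view shows the knob's top face centred at about (248,212), the flange at (249,197), and the vial at the lower left. I'll refine the knob position, turn the wrist to j6≈1.4 and check the scene view.

Emit:
apply_moves(
  claw=[65,65,65,65,65],
  dp=[
    [0,0,0],
    [0,0,0],
    [0,0,0],
    [0,0,0],
    [0,0,0],
  ],
  twist=[0.14,0.28,0.42,0.56,0.7],
)

```text
time_s: 6.45
ee_pos: [0.5351, 0.0372, 0.1955]
tcp_rot: [[0.477, 0.879, -0.001], [0.879, -0.477, 0.0], [-0.0, -0.001, -1.0]]
contact_force: [-0.6, -0.1, -0.3]
grip_width: 0.65
```

Emit:
apply_moves(
  claw=[65,65,65,65,65],
  dp=[
    [0,0,0],
    [0,0,0],
    [0,0,0],
    [0,0,0],
    [0,0,0],
  ],
  twist=[0.14,0.28,0.42,0.56,0.7],
)

```text
time_s: 6.95
ee_pos: [0.5351, 0.0372, 0.1955]
tcp_rot: [[0.931, 0.365, -0.001], [0.365, -0.931, 0.0], [-0.001, -0.001, -1.0]]
contact_force: [-0.2, 0.2, 0.0]
grip_width: 0.646
```

Emit:
apply_moves(
  claw=[65,65,65,65,65],
  dp=[
    [0,0,0],
    [0,0,0],
    [0,0,0],
    [0,0,0],
    [0,0,0],
  ],
  twist=[0.14,0.28,0.28,0.28,0.28],
)

```text
time_s: 7.45
ee_pos: [0.5354, 0.0371, 0.196]
tcp_rot: [[0.995, 0.104, -0.001], [0.104, -0.995, 0.0], [-0.001, -0.0, -1.0]]
contact_force: [0.4, 0.5, -0.6]
grip_width: 0.654
```

```bash
python3 - <<'E'
from h import *
ci=dict(camera_info("wrist")); ci["world_from_camera"]=np.load("w5.npy")
print("knob top",onplane(ci,(248,212),.110),"flange",onplane(ci,(249.5,197),.078))
o,ci=wcam(); im=snapshot("wrist"); cv2.imwrite("pics/w6.png",im[:,:,::-1]); np.save("w6.npy",ci["world_from_camera"])
im=snapshot("scene")[165:290,170:320,::-1]; cv2.imwrite("pics/scene6z.png",cv2.resize(im,None,fx=4.6,fy=4.6,interpolation=2))
E
python3 go.py .536 .037 .20 0.1
```

```text
knob top [0.53398533 0.03619614 0.11      ] flange [0.53446736 0.03730586 0.078     ]
t 7.55 pos [0.5355 0.037  0.1962] yaw 0.104 q [-0.081  0.262 -0.158  1.151 -0.     1.386] F [-0.2  0.7 -0.3] g 0.6518854907803158
dp [ 0.5  0.1 -3.8] twist 0.004
```

View pics/w6.png

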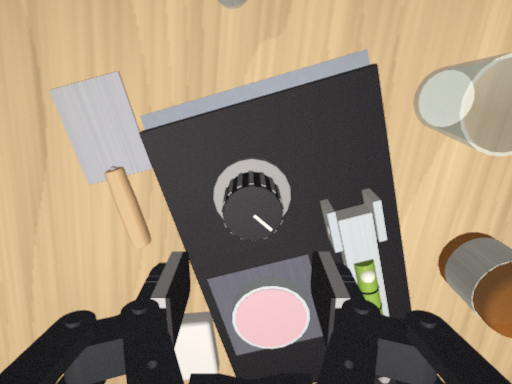

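View pics/scene6z.png

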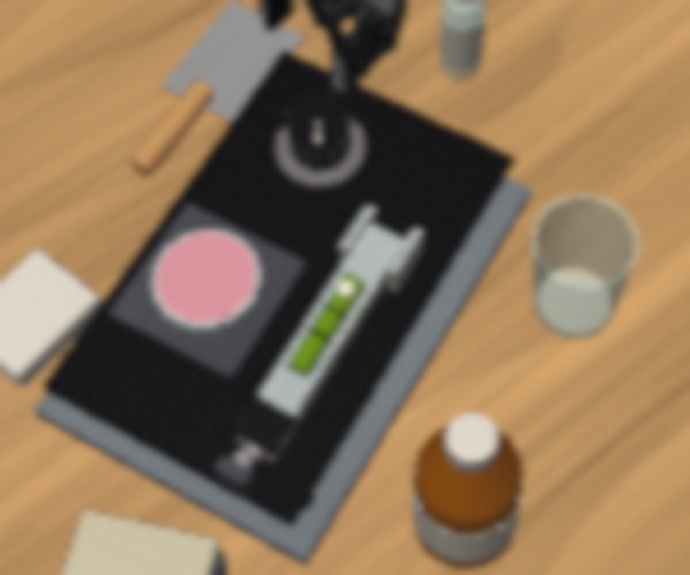

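The scene view shows the bar flat and the bubble at (345,288) in the crop, at the knob end of the vial. The knob measures (0.5345, 0.037). I'll go down and grip it.

Emit:
apply_moves(
  claw=[65,65,65,65,65],
  dp=[
    [-1,0,25],
    [-1,0,55],
    [-1,0,78],
    [-1,0,90],
    [-1,0,96],
  ],
  twist=[0,0,0,0,0],
)

```text
time_s: 8.05
ee_pos: [0.534, 0.0369, 0.0992]
tcp_rot: [[0.995, 0.103, -0.002], [0.103, -0.995, 0.0], [-0.002, -0.0, -1.0]]
contact_force: [0.4, 0.3, 1.8]
grip_width: 0.652
```

Emit:
apply_moves(
  claw=[40,20,20,20,20],
  dp=[
    [0,0,0],
    [0,0,0],
    [0,0,0],
    [0,0,0],
    [0,0,0],
  ],
  twist=[0,0,0,0,0],
  force=50,
)

```text
time_s: 8.55
ee_pos: [0.5362, 0.037, 0.1011]
tcp_rot: [[0.995, 0.103, 0.003], [0.103, -0.995, 0.0], [0.003, 0.0, -1.0]]
contact_force: [4.4, 2.1, -5.0]
grip_width: 0.453
```

```bash
python3 go.py .5345 .037 .08 0.1;python3 - <<'E'
from h import *
im=snapshot("scene")[165:290,170:320,::-1]; cv2.imwrite("pics/scene7z.png",cv2.resize(im,None,fx=4.6,fy=4.6,interpolation=2))
E
```

```text
t 8.55 pos [0.5362 0.037  0.1011] yaw 0.103 q [-0.081  0.332 -0.31   0.926  0.     1.387] F [ 4.4  2.1 -5. ] g 0.45274582586624934
dp [-1.8 -0.2 21.1] twist 0.003
```

View pics/scene7z.png

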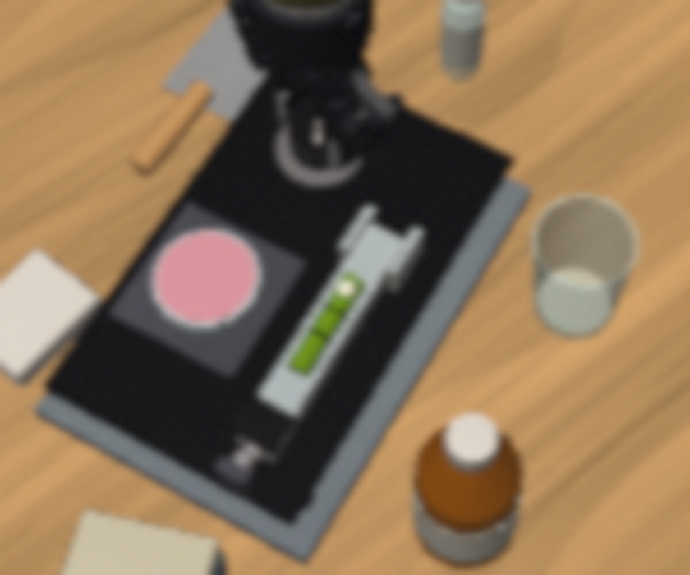

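Emit:
apply_moves(
  claw=[20,20,20,20,20],
  dp=[
    [-1,0,3],
    [-1,0,6],
    [-1,0,9],
    [-1,0,12],
    [-1,0,13],
  ],
  twist=[0,0,0,0,0],
)

```text
time_s: 9.1
ee_pos: [0.5357, 0.0384, 0.0898]
tcp_rot: [[0.995, 0.104, 0.006], [0.104, -0.995, 0.003], [0.006, -0.003, -1.0]]
contact_force: [0.9, 8.1, 8.5]
grip_width: 0.45
```

```bash
python3 go.py .5345 .037 .08 0.1
```

```text
t 9.1 pos [0.5357 0.0384 0.0898] yaw 0.105 q [-0.08   0.34  -0.329  0.896  0.004  1.387] F [0.9 8.1 8.5] g 0.4501835169533884
dp [-1.4  1.3  9.8] twist 0.005
```

Emit:
apply_moves(
  claw=[20,20,20,20,20],
  dp=[
    [0,-1,1],
    [0,-2,2],
    [0,-2,3],
    [0,-2,4],
    [0,-2,4],
  ],
  twist=[0,0,0,0,0],
)

```text
time_s: 9.6
ee_pos: [0.5358, 0.0388, 0.0863]
tcp_rot: [[0.995, 0.103, 0.006], [0.103, -0.995, -0.001], [0.006, 0.001, -1.0]]
contact_force: [1.5, 2.5, 11.2]
grip_width: 0.452
```

```bash
python3 go.py .5345 .037 .08 0.1
```

```text
t 9.6 pos [0.5358 0.0388 0.0863] yaw 0.104 q [-0.077  0.344 -0.334  0.887 -0.     1.39 ] F [ 1.5  2.5 11.2] g 0.4523609794111393
dp [-1.5  1.7  6.3] twist 0.004
```

Emit:
apply_moves(
  claw=[20,20,20,20,20],
  dp=[
    [0,0,0],
    [0,0,0],
    [0,0,0],
    [0,0,0],
    [0,0,0],
  ],
  twist=[0,0,0,0,0],
)

```text
time_s: 10.1
ee_pos: [0.5358, 0.0388, 0.0865]
tcp_rot: [[0.995, 0.103, 0.006], [0.103, -0.995, -0.001], [0.006, 0.001, -1.0]]
contact_force: [-0.1, 2.0, 10.4]
grip_width: 0.452
```

Emit:
apply_moves(
  claw=[20,20,20,20,20],
  dp=[
    [0,0,0],
    [0,0,0],
    [0,0,0],
    [0,0,0],
    [0,0,0],
  ],
  twist=[0,0,0,0,0],
)

```text
time_s: 10.6
ee_pos: [0.5357, 0.0388, 0.0865]
tcp_rot: [[0.995, 0.103, 0.006], [0.103, -0.995, -0.001], [0.006, 0.001, -1.0]]
contact_force: [0.7, 3.0, 10.8]
grip_width: 0.451
```

Emit:
apply_moves(
  claw=[20,20,20,20,20],
  dp=[
    [0,0,0],
    [0,0,0],
    [0,0,0],
    [0,0,0],
    [0,0,0],
  ],
  twist=[0,0,0,0,0],
)

```text
time_s: 11.1
ee_pos: [0.5358, 0.0388, 0.0865]
tcp_rot: [[0.995, 0.103, 0.006], [0.103, -0.995, -0.001], [0.006, 0.001, -1.0]]
contact_force: [0.6, 3.4, 10.9]
grip_width: 0.452
```

Emit:
apply_moves(
  claw=[20,20,20,20,20],
  dp=[
    [0,0,0],
    [0,0,0],
    [0,0,0],
    [0,0,0],
    [0,0,0],
  ],
  twist=[0,0,0,0,0],
)

```text
time_s: 11.6
ee_pos: [0.5358, 0.0388, 0.0865]
tcp_rot: [[0.995, 0.103, 0.006], [0.103, -0.995, -0.001], [0.006, 0.001, -1.0]]
contact_force: [0.6, 2.7, 10.6]
grip_width: 0.454
```

```bash
cat > bub.py <<'E'
import sys
from h import *
n=sys.argv[1]; ci=camera_info("scene")
ims=[snapshot("scene")[:,:,::-1].astype(float) for _ in range(3)]; im=np.mean(ims,0).astype(np.uint8)
cv2.imwrite(f"pics/{n}.png",cv2.resize(im[210:265,220:275],None,fx=10,fy=10,interpolation=2)); cv2.imwrite(f"pics/{n}_full.png",im)
# axis of the vial: base x 50, at vial surface height
th=.381;R=np.array([[np.cos(th),-np.sin(th)],[np.sin(th),np.cos(th)]]);t=np.array([.5825,-.0252])
z=.093
hsv=cv2.cvtColor(im,cv2.COLOR_BGR2HSV)
m=((hsv[...,0]>33)&(hsv[...,0]<60)&(hsv[...,1]>130)); m[:210]=0;m[265:]=0;m[:,:220]=0;m[:,275:]=0
lab=cv2.connectedComponents(m.astype(np.uint8))
ys,xs=np.nonzero(m); P=np.array([R.T@(onplane(ci,(x,y),z)[:2]-t)*1e3 for x,y in zip(xs,ys)])
print("green base x mean",P[:,0].mean(),"y range",P[:,1].min(),P[:,1].max())
x0=P[:,0].mean()
ss=np.arange(-85,16,2.); prof=[]
for s in ss:
    acc=np.zeros(3)
    for dx in(-2,0,2):
        p=np.append(R@(np.array([x0+dx,s])/1e3)+t,z); u=proj(ci,p)
        acc+=cv2.getRectSubPix(im.astype(np.float32),(1,1),tuple(map(float,u)))[0,0]/3
    prof.append(acc)
prof=np.array(prof)
for s,p in zip(ss,prof): print(int(s),p.astype(int))
E
python3 bub.py s8; python3 go.py .5345 .037 .08 0.1
```

```text
green base x mean 54.62535266288499 y range -71.86181430146749 -6.744773761316314
-85 [177 181 174]
-83 [177 181 174]
-81 [175 180 172]
-79 [170 175 168]
-77 [153 164 155]
-75 [119 144 130]
-73 [ 77 130 108]
-71 [ 45 130 100]
-69 [ 31 135 101]
-67 [ 30 137 102]
-65 [ 29 138 103]
-63 [ 29 138 103]
-61 [ 29 138 103]
-59 [ 30 138 103]
-57 [ 37 139 106]
-55 [ 55 143 114]
-53 [ 88 154 134]
-51 [125 171 161]
-49 [153 186 184]
-47 [165 194 195]
-45 [158 190 189]
-43 [136 177 170]
-41 [101 159 143]
-39 [ 65 145 119]
-37 [ 40 139 107]
-35 [ 31 135 101]
-33 [ 28 128  96]
-31 [ 27 119  89]
-29 [ 27 114  86]
-27 [ 28 121  91]
-25 [ 30 132  99]
-23 [ 30 137 102]
-21 [ 30 138 103]
-19 [ 30 138 104]
-17 [ 31 138 104]
-15 [ 30 139 104]
-13 [ 31 139 104]
-11 [ 34 139 105]
-9 [ 45 141 108]
-7 [ 72 147 118]
-5 [108 157 135]
-3 [142 169 154]
-1 [164 177 167]
1 [174 181 172]
3 [177 182 175]
5 [178 182 175]
7 [178 183 175]
9 [178 183 176]
11 [178 183 176]
13 [178 184 177]
15 [179 184 176]
t 11.75 pos [0.5358 0.0388 0.0865] yaw 0.104 q [-0.077  0.343 -0.334  0.888 -0.     1.39 ] F [ 0.5  3.2 10.5] g 0.4555611138621919
dp [-1.5  1.7  6.5] twist 0.004
```

View pics/s8.png

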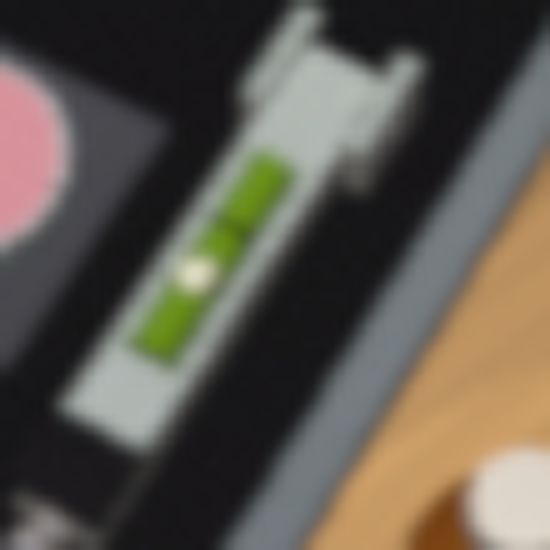

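The pressed bubble sits at −47 on the scene profile. The vial mid is about −39, from the ends at −74.5 and −4.8 and the line at −29.5. It needs about +8 mm, or roughly 0.9 rad clockwise, so I'll turn 0.8 first.

Emit:
apply_moves(
  claw=[20,20,20,20,20],
  dp=[
    [0,0,0],
    [0,0,0],
    [0,0,0],
    [0,0,0],
    [0,0,-0.5],
  ],
  twist=[0.08,0.16,0.24,0.32,0.4],
)

```text
time_s: 12.25
ee_pos: [0.5361, 0.0387, 0.0871]
tcp_rot: [[0.955, -0.295, 0.007], [-0.295, -0.955, -0.001], [0.007, -0.001, -1.0]]
contact_force: [1.5, 2.0, 11.2]
grip_width: 0.452
```

Emit:
apply_moves(
  claw=[20,20,20,20,20],
  dp=[
    [0,0,0],
    [0,0,0],
    [0,0,0],
    [0,0,0],
    [0,0,-0.5],
  ],
  twist=[0.08,0.16,0.24,0.32,0.4],
)

```text
time_s: 12.75
ee_pos: [0.5364, 0.0385, 0.0877]
tcp_rot: [[0.765, -0.644, 0.007], [-0.644, -0.765, -0.001], [0.006, -0.004, -1.0]]
contact_force: [1.7, 0.9, 10.6]
grip_width: 0.452
```

Emit:
apply_moves(
  claw=[20,20,20,20,20],
  dp=[
    [0,0,0],
    [0,0,0],
    [0,0,0],
    [0,0,0],
    [0,0,0],
  ],
  twist=[0,0,0,0,0],
)

```text
time_s: 13.25
ee_pos: [0.5364, 0.0385, 0.0877]
tcp_rot: [[0.767, -0.642, 0.007], [-0.642, -0.767, -0.001], [0.006, -0.004, -1.0]]
contact_force: [2.4, 1.7, 11.5]
grip_width: 0.451
```

Emit:
apply_moves(
  claw=[20,20,20,20,20],
  dp=[
    [0,0,0],
    [0,0,0],
    [0,0,0],
    [0,0,0],
    [0,0,0],
  ],
  twist=[0,0,0,0,0],
)

```text
time_s: 13.75
ee_pos: [0.5364, 0.0385, 0.0877]
tcp_rot: [[0.767, -0.642, 0.007], [-0.642, -0.767, -0.001], [0.006, -0.004, -1.0]]
contact_force: [2.9, 0.8, 11.0]
grip_width: 0.452
```

Emit:
apply_moves(
  claw=[20,20,20,20,20],
  dp=[
    [0,0,0],
    [0,0,0],
    [0,0,0],
    [0,0,0],
    [0,0,0],
  ],
  twist=[0,0,0,0,0],
)

```text
time_s: 14.25
ee_pos: [0.5364, 0.0385, 0.0877]
tcp_rot: [[0.767, -0.642, 0.007], [-0.642, -0.767, -0.001], [0.006, -0.004, -1.0]]
contact_force: [2.4, 1.8, 10.4]
grip_width: 0.451
```

Emit:
apply_moves(
  claw=[20,20,20,20,20],
  dp=[
    [0,0,0],
    [0,0,0],
    [0,0,0],
    [0,0,0],
    [0,0,0],
  ],
  twist=[0,0,0,0,0],
)

```text
time_s: 14.75
ee_pos: [0.5364, 0.0385, 0.0877]
tcp_rot: [[0.767, -0.642, 0.007], [-0.642, -0.767, -0.001], [0.006, -0.004, -1.0]]
contact_force: [2.1, 1.7, 10.1]
grip_width: 0.448
```

```bash
python3 bub.py s9; python3 go.py .5345 .037 .08 0.1
```

```text
green base x mean 54.331322508893855 y range -71.86181430146749 -6.744773761316314
-85 [177 181 173]
-83 [177 180 173]
-81 [175 180 172]
-79 [169 175 167]
-77 [152 163 154]
-75 [117 144 129]
-73 [ 75 131 108]
-71 [ 43 132 101]
-69 [ 32 136 102]
-67 [ 30 139 103]
-65 [ 30 138 103]
-63 [ 30 139 104]
-61 [ 30 139 104]
-59 [ 30 139 103]
-57 [ 30 139 103]
-55 [ 30 138 103]
-53 [ 30 136 101]
-51 [ 31 130  97]
-49 [ 40 122  95]
-47 [ 65 123 106]
-45 [101 145 135]
-43 [138 175 170]
-41 [160 192 190]
-39 [163 194 192]
-37 [147 181 177]
-35 [115 161 150]
-33 [ 75 137 117]
-31 [ 45 120  95]
-29 [ 30 114  87]
-27 [ 28 121  91]
-25 [ 28 132  98]
-23 [ 29 137 102]
-21 [ 30 139 103]
-19 [ 29 139 103]
-17 [ 30 139 104]
-15 [ 29 139 103]
-13 [ 30 139 103]
-11 [ 33 139 104]
-9 [ 42 141 106]
-7 [ 64 145 115]
-5 [ 99 154 131]
-3 [134 166 149]
-1 [160 175 164]
1 [172 180 172]
3 [176 182 174]
5 [177 182 175]
7 [178 182 175]
9 [178 183 176]
11 [179 183 176]
13 [179 184 176]
15 [179 184 176]
t 14.9 pos [0.5364 0.0385 0.0877] yaw -0.697 q [-0.077  0.343 -0.332  0.889 -0.     2.19 ] F [ 1.9  1.5 11.4] g 0.4549683935404679
dp [-0.6  2.4  7.7] twist -0.797
```

View pics/s9.png

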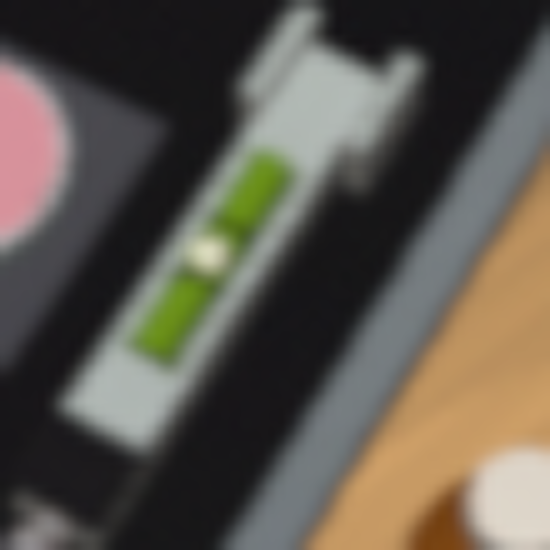

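The bubble is now at about −39.7 and was −47 before. To fix the midpoint properly, I'll measure both lines in the earlier picture where the bubble was out of the way.

Run:
```python
from h import *
ci=camera_info("scene"); im=cv2.imread("pics/scene7z.png").astype(np.float32)
th=.381;R=np.array([[np.cos(th),-np.sin(th)],[np.sin(th),np.cos(th)]]);t=np.array([.5825,-.0252])
z=.0965
for s in np.arange(-80,2,1.5):
    a=np.zeros(3)
    for dx in(-2,0,2):
        u=proj(ci,np.append(R@(np.array([54.5+dx,s])/1e3)+t,z)); v=(u-[170,165]+.5)*4.6-.5
        a+=cv2.getRectSubPix(im,(1,1),tuple(map(float,v)))[0,0]/3
    print(s,a.astype(int))
```

```text
-80.0 [169 173 165]
-78.5 [150 160 150]
-77.0 [121 144 129]
-75.5 [ 86 131 111]
-74.0 [ 55 129 101]
-72.5 [ 35 134 100]
-71.0 [ 28 139 103]
-69.5 [ 28 141 105]
-68.0 [ 28 141 106]
-66.5 [ 28 141 105]
-65.0 [ 29 141 105]
-63.5 [ 28 141 105]
-62.0 [ 28 140 105]
-60.5 [ 28 141 105]
-59.0 [ 29 141 106]
-57.5 [ 28 141 105]
-56.0 [ 27 140 104]
-54.5 [ 27 139 103]
-53.0 [ 27 133  99]
-51.5 [ 25 121  91]
-50.0 [ 23 109  81]
-48.5 [ 23 105  78]
-47.0 [ 24 113  85]
-45.5 [ 26 126  94]
-44.0 [ 27 136 100]
-42.5 [ 27 140 103]
-41.0 [ 27 140 104]
-39.5 [ 26 140 104]
-38.0 [ 27 140 104]
-36.5 [ 27 138 103]
-35.0 [ 26 134  99]
-33.5 [ 26 126  94]
-32.0 [ 25 118  87]
-30.5 [ 24 114  84]
-29.0 [ 24 119  88]
-27.5 [ 27 129  95]
-26.0 [ 30 136 101]
-24.5 [ 35 140 105]
-23.0 [ 49 144 112]
-21.5 [ 73 151 126]
-20.0 [103 162 145]
-18.5 [132 177 168]
-17.0 [154 190 186]
-15.5 [167 197 196]
-14.0 [167 196 195]
-12.5 [157 189 187]
-11.0 [139 178 172]
-9.5 [117 164 152]
-8.0 [101 155 137]
-6.5 [104 155 134]
-5.0 [124 162 143]
-3.5 [148 171 156]
-2.0 [166 177 167]
-0.5 [176 181 172]
1.0 [180 182 174]
```

In that picture the line midpoint is 36.3 mm from the vial's left end, and the bubble at its limit reads +24.9 (25 expected), so parallax is negligible. The bubble now stands about 1.5 mm short, so I'll turn another 0.16 rad.

Emit:
apply_moves(
  claw=[20,20,20,20,20],
  dp=[
    [0,0,0],
    [0,0,0],
    [0,0,0],
    [0,0,0],
    [0,0,0],
  ],
  twist=[0.05,0.1,0.16,0.16,0.16],
)

```text
time_s: 15.4
ee_pos: [0.5365, 0.0384, 0.0878]
tcp_rot: [[0.655, -0.756, 0.007], [-0.756, -0.655, -0.001], [0.006, -0.005, -1.0]]
contact_force: [2.4, 0.1, 10.6]
grip_width: 0.452
```

Emit:
apply_moves(
  claw=[20,20,20,20,20],
  dp=[
    [0,0,0],
    [0,0,0],
    [0,0,0],
    [0,0,0],
    [0,0,0],
  ],
  twist=[0,0,0,0,0],
)

```text
time_s: 15.9
ee_pos: [0.5365, 0.0384, 0.0878]
tcp_rot: [[0.655, -0.756, 0.007], [-0.756, -0.655, -0.001], [0.006, -0.005, -1.0]]
contact_force: [3.0, 1.2, 9.7]
grip_width: 0.45
```

Emit:
apply_moves(
  claw=[20,20,20,20,20],
  dp=[
    [0,0,0],
    [0,0,0],
    [0,0,0],
    [0,0,0],
    [0,0,0],
  ],
  twist=[0,0,0,0,0],
)

```text
time_s: 16.4
ee_pos: [0.5365, 0.0384, 0.0878]
tcp_rot: [[0.655, -0.756, 0.007], [-0.756, -0.655, -0.001], [0.006, -0.005, -1.0]]
contact_force: [2.9, 1.8, 10.5]
grip_width: 0.453
```

Emit:
apply_moves(
  claw=[20,20,20,20,20],
  dp=[
    [0,0,0],
    [0,0,0],
    [0,0,0],
    [0,0,0],
    [0,0,0],
  ],
  twist=[0,0,0,0,0],
)

```text
time_s: 16.9
ee_pos: [0.5365, 0.0384, 0.0878]
tcp_rot: [[0.655, -0.756, 0.007], [-0.756, -0.655, -0.001], [0.006, -0.005, -1.0]]
contact_force: [2.3, 0.9, 10.2]
grip_width: 0.455
```

Emit:
apply_moves(
  claw=[20,20,20,20,20],
  dp=[
    [0,0,0],
    [0,0,0],
    [0,0,0],
    [0,0,0],
    [0,0,0],
  ],
  twist=[0,0,0,0,0],
)

```text
time_s: 17.4
ee_pos: [0.5365, 0.0384, 0.0878]
tcp_rot: [[0.655, -0.756, 0.007], [-0.756, -0.655, -0.001], [0.006, -0.005, -1.0]]
contact_force: [2.8, 1.3, 10.7]
grip_width: 0.452
```

Emit:
apply_moves(
  claw=[20,20,20,20,20],
  dp=[
    [0,0,0],
    [0,0,0],
    [0,0,0],
    [0,0,0],
    [0,0,0],
  ],
  twist=[0,0,0,0,0],
)

```text
time_s: 17.9
ee_pos: [0.5365, 0.0384, 0.0878]
tcp_rot: [[0.655, -0.756, 0.007], [-0.756, -0.655, -0.001], [0.006, -0.005, -1.0]]
contact_force: [3.1, 0.6, 10.8]
grip_width: 0.451
```

```bash
python3 bub.py s10 | sed -n '5,8p;16,32p'; python3 go.py .5345 .037 .08 0.1
```

```text
-79 [170 175 167]
-77 [152 163 154]
-75 [117 144 129]
-73 [ 76 131 108]
-57 [ 30 139 103]
-55 [ 30 138 103]
-53 [ 30 136 101]
-51 [ 29 130  97]
-49 [ 32 120  91]
-47 [ 47 117  94]
-45 [ 77 134 116]
-43 [116 162 150]
-41 [147 184 178]
-39 [162 194 191]
-37 [156 189 186]
-35 [133 173 167]
-33 [ 99 150 137]
-31 [ 65 128 109]
-29 [ 40 117  92]
-27 [ 31 122  92]
-25 [ 29 132  99]
t 18.05 pos [0.5365 0.0384 0.0878] yaw -0.857 q [-7.80e-02  3.42e-01 -3.32e-01  8.89e-01 -1.00e-03  2.35e+00] F [ 2.7  0.  10.4] g 0.4510697316980814
dp [-0.3  2.5  7.7] twist -0.957
```

View pics/s10.png

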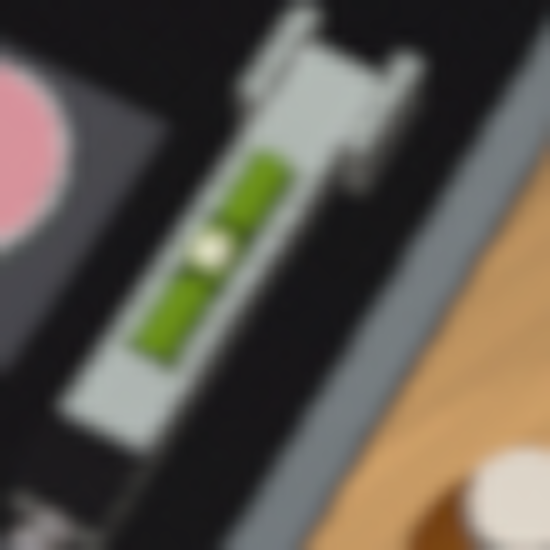

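View pics/s10_full.png

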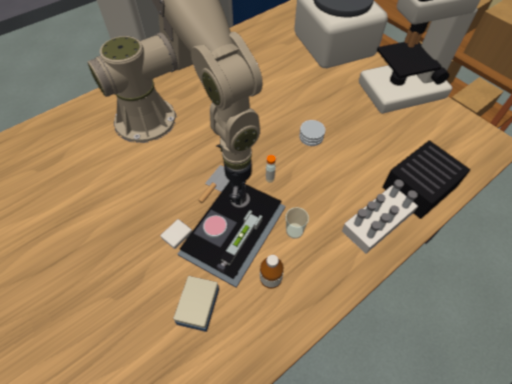

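The bubble is at −38.4 against a midpoint of −38.2, which is centred to within 0.3 mm. The press is steady at about 10.5 N, and the other things are where they were. I'll hand it in.

```bash
python3 -c "
from station import *
print(job_done())"
```

```text
the job is handed in; nothing more can be done
None
```

The stage is level and the job is handed in at about 18 s, with the arm still holding the knob pressed down.

**What I did:**
1. I pressed the spirit level's pad down until the catch snapped. The force peaked at about 17 N and then dropped. After I let go, the bar stayed flat and the bubble ran to the knob end.
2. I gripped the knob at 50 N and pressed it down until the push held steady at about 10.5 N. That should be roughly 4 mm into its spring, going by the force and the 13 mm it moved down.
3. I turned it clockwise by 0.96 rad in two steps, waiting for the bubble to rest after each.

**Last checks:**
- **Bubble:** in the scene camera it rests within about 0.3 mm of midway between the two lines. A cruder reference, the visible ends of the vial, put the middle about 1.4 mm away. I trusted the lines because they are less affected by the viewing angle.
- **Other views:** the arm blocked the top camera, and the vial should be out of the wrist camera's view with the knob gripped. The final bubble reading therefore rests on the scene camera alone.
- **Other things on the bench:** by eye, the last scene picture shows them all where they were. I did not measure their positions.

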